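# Shut off the tagged cooling-water valve in the bench box

## Task

Push the cover of the water-valve box sideways along its guides, fully aside onto the closed half of the box, without lifting it. Then push the lever of the valve marked with the round tag a quarter turn, until it is fully shut. Leave the cover open and the other valve as it is, and do not shift or knock over the things standing around the box.

Things in the scene. Friction and masses are not known exactly. Their poses are not given: they have to be found in the camera images.
- valve_box: grey sheet-metal box fixed on the counter, 220 mm (its x) by 508 mm (its y); origin at the centre of its underside, z up. Its -y half is an open-topped bay with the valves, its +y half is closed by a flat deck, top at 75 mm. The cover lies on the deck and on ledges of the same height, between guides along both long sides (top at 85 mm) and end stops at y = -250 and +250 mm (top at 81 mm)
- bay (a point): centre of the bay's mouth, 75 mm above the counter, at y = -125 mm in the box frame. The mouth is 186 mm (box x) by 242 mm (box y) between its ledges; the bay's floor is 71 mm below
- cover: aluminium cover, 210 mm (its x) by 250 mm (its y), 4 mm thick, 0.4 to 0.85 kg, loose between the guides with 2 mm play each side; origin at the centre of its underside, axes as the box's. Closed, over the bay, its centre is at y = -122 to -110 mm in the box frame; fully aside, against the +y end stop, at y = +125 mm. It slides with plain friction (some 2 to 6 N)
- cover_handle (a point): top of the cover's steel bow handle at its middle, 34 mm above the cover's underside, over its centre. The handle is a 10 mm round bar along the cover's x, 110 mm long, 21 mm clear above the plate, on a leg at each end
- tagged_hub (a point): stem axis of the valve to shut, 56 mm above the counter. Its mark: a round flat metal tag, 46 mm across, on the lever round the stem nut (tag top 62, nut top 67 mm above the counter); the other valve has only the nut. The valves stand side by side at y = -187 and -88 mm (x = +30 mm) in the box frame, either one tagged; their pipes run along the box's x
- tagged_lever (a joint): lever of the valve with the round tag: steel bar ending in a black sleeve 16 mm wide, 26 to 72 mm from the stem's axis, 50 to 62 mm above the counter; turns level about the upright stem. 0 rad = open, pointing to the box's -x along its pipe; grows clockwise seen from above to 1.571 = fully shut at its stop, pointing to the box's +y. Starts at 0 to 0.3. Stiff (about 2.5 N at 50 mm); stays where left
- tagged_tip (a point): outer end of the tagged valve's lever, at mid-thickness, 72 mm from the stem's axis
- plain_hub (a point): stem axis of the other valve, without tag, 56 mm above the counter
- plain_lever (a joint): lever of the valve without tag: steel bar ending in a black sleeve 16 mm wide, 26 to 72 mm from the stem's axis, 50 to 62 mm above the counter; turns level about the upright stem. 0 rad = open, pointing to the box's -x along its pipe; grows clockwise seen from above to 1.571 = fully shut at its stop, pointing to the box's +y. Starts at 0 to 0.3. Stiff (about 2.5 N at 50 mm); stays where left
- plain_tip (a point): outer end of the untagged valve's lever, at mid-thickness, 72 mm from the stem's axis
- wrench: a steel spanner, 160 mm long, lying loose on the counter in front of the box; origin under its middle
- dropper_a: a small brown glass bottle with black cap, 34 mm across, 85 mm tall, standing in front of the box; origin at the centre of its foot
- beaker: an open steel beaker, 64 mm across, 70 mm tall, beyond the +y end of the box; origin at the centre of its foot
- amber_bottle: a brown glass bottle with white cap, 64 mm across, 170 mm tall, beyond the box's +y end; origin at the centre of its foot
- jar: a clear glass jar with metal lid, 84 mm across, 100 mm tall, behind the box; origin at the centre of its foot
- dropper_b: a small brown glass bottle with white cap, 34 mm across, 85 mm tall, behind the box; origin at the centre of its foot
- jug: a small steel jug with a black handle, 84 mm across (110 mm with the handle), 85 mm tall, beyond the box's -y end; origin at the centre of its foot

How it is judged:
By the outcome, as a careful person would: the job done as asked, in the order asked, and still so for the second after the job is handed in, with the robot touching nothing.
It also fails if it takes over 51 s, if anything falls off the work surface, if the arm or the gripper's body presses on something with over 40 N, if the wrist force passes 120 N, or if a joint passes its speed limit or range.

## Robot

A 6-joint arm with a two-finger parallel gripper is mounted at the origin on the work surface. World frame = base frame: x ahead of the robot, y to its left, z up, the work surface at z = 0. Lengths are in m, angles in rad, forces in N, time in s.
With the tool pointing down it reaches from about 0.375 to 0.9 m from the base axis. Payload 3.1 kg.
Tool frame: the origin (TCP) lies where the fingers leave the gripper's body, on its centre line; the fingertips stand 70 mm ahead of it and the grasp point (between the pads) lies 51 mm ahead of it; z points along the fingers, y is the line along which they close (so a half turn about z gives the same grasp; the last joint's range is limited). The gripper opens to 87 mm and grips with 3 to 60 N. Pads are 19 mm wide; open, the fingers measure 117 mm over their backs; the gripper's body (75 mm by 190 mm) begins 51 mm behind the grasp point.
Start: joints at [-1.494, 0.527, 1.433, -0, 1.181, -0.178], TCP at [0.158, -0.605, 0.292] pointing down, gripper open.
Joint ranges: [-3.08, 3.08], [-0.75, 2.2], [0.22, 2.44], [-1.43, 4.57], [0, 2.65], [-2.85, 2.85]. Speed limits (rad/s): [2.79, 2.79, 3.14, 3.14, 3.14, 3.14].

## Interface

Orientations are given as a unit quaternion [x, y, z, w].
In Python, from rig import robot gives the robot as it stands.
- The arm moves only by the tool send_rows, never from a script. Its argument "deltas" is text: rows parted by semicolons, each of 7 numbers parted by spaces: the shift along the tool's x, y, z in mm, then the turn, a rotation vector about the tool's x, y, z in degrees, then the opening, from 0 (shut) to 1 (fully open). A call has 1 to 10 rows; each row shifts and turns the commanded pose from where the row before left it, along the tool's axes as they then stand; what a row does not reach is not made up. A row lasts 1/8 s, in which the tool goes at most 62.5 mm and 10.7 degrees, less where a joint would pass 70% of its speed; a pose out of reach is approached as far as the arm can. A call is refused whole if a number of a shift passes 62.5 or a number of a turn 10.7, either way. A call with a gripper value outside its range is refused whole. The fingers move at their own pace and stop on an object; "newtons" is the grip in N (left out, the last holds). Time passes only in rows, so rows that do not move let the fingers close. It gives the time, the measured TCP pose, the force, the opening and the grip force at its end, in the units of the state.
- robot.get_obs(): the state, without advancing time (a new reading comes with each control period).
- robot.camera(name): name is "side" or "top"; returns a dict with "image" (420x560x3 uint8, red, green, blue), "depth" (420x560 float32, m along the optical axis (not along the pixel's ray), 0 where there is no reading), "fovy" (degrees; the focal length in pixels is half the picture's height over the tangent of half this angle, whatever the lens; pixels are square), "cx", "cy" (the principal point, pixels), "rvec" (rotation vector, rad) and "tvec" (3), from world to camera coordinates, as OpenCV has them. Camera axes: x right, y down, z forward; pixel columns grow to the right and rows downward; lengths in m; the calibration is good to about 2 mm. A picture is of the moment at which its call begins.
- robot.hand_in(): hands the job in; it is judged then, once.
Trained networks look in the newest picture that a camera, given by its name, has taken for a name from the list of things; names that differ only in an ending like _2 or _b are one class to them, and where a whole thing is asked for, a point or a joint stands for the part that bears it (a point fixed in the world has none). Each returns a list of dicts, best first, with "p" (0 to 1); they miss things now and then, are a little off and sometimes report something else, mostly with a low value. They report only what shows in the picture. A call takes as long as a camera call.
- robot.find_in(camera, thing): "box" ([left, top, right, bottom] in pixels, round what is visible of it).
- robot.cut_out(camera, thing): "region" (420x560 bool, what is visible of it) and "box" ([left, top, right, bottom] in pixels, round what is visible of it).
The state is a dict: "time": time; "q": joint angles; "joint_velocities": joint speeds; "joint_torque": joint torques, N m; "position": TCP position; "tool_rot": TCP orientation; "ft_force": force on the tool from outside, world axes, zero at the start; "moment": the same for the moment, N m; "grip_width": finger opening in m; "grip_force": force on a finger pad.
Only numpy, scipy, OpenCV 4.12 (cv2) and the standard library are available. Lean on these libraries where they do the work, as an engineer would, in place of code of your own. Each camera call takes 0.05 s, during which the arm holds its last target. There are 200 camera calls.

## Working session

There is one attempt and no reset: what is moved stays moved. The work goes in short steps, Python scripts to look and compute and a tool call to move; the robot and the scene stay as the last step left them, time stands still between calls to the robot, and variables do not carry over. Pictures are saved under pics/ and viewed, at most 10 in all, crops included, and the job is handed in when it is done.

Besides the shell and the picture viewer there is one more tool, called after "Emit:" as name(argument=value, ...) on one line, values as JSON. send_rows: Moves the arm, as the interface text tells. Its arguments: {"type":"object","properties":{"deltas":{"type":"string"},"newtons":{"type":"number"}},"required":["deltas"]}

```bash
mkdir -p pics; cat > h.py <<'E'
import numpy as np, cv2
from rig import robot
def cam(n,save=None):
    c=robot.camera(n)
    if save: cv2.imwrite('pics/'+save,c['image'][:,:,::-1])
    c['f']=c['image'].shape[0]/2/np.tan(np.radians(c['fovy'])/2)
    c['R']=cv2.Rodrigues(np.array(c['rvec'],float))[0]; c['t']=np.array(c['tvec'],float).ravel()
    return c
def cloud(c):
    d=c['depth']; v,u=np.mgrid[:d.shape[0],:d.shape[1]]
    P=np.stack([(u-c['cx'])/c['f']*d,(v-c['cy'])/c['f']*d,d],-1)
    W=(P-c['t'])@c['R']; W[d<=0]=np.nan
    return W
def proj(c,p):
    q=c['R']@np.array(p,float)+c['t']; return q[:2]/q[2]*c['f']+[c['cx'],c['cy']]
E
python3 - <<'E'
from h import *
for n in('top','side'):
    c=cam(n,n+'0.png'); W=cloud(c); print(n,c['fovy'],c['cx'],c['cy'],-c['R'].T@c['t'])
    for th in['valve_box','cover','cover_handle','wrench','dropper_a','beaker','amber_bottle','jar','jug','tagged_lever']:
        for r in robot.cut_out(n,th)[:2]:
            print(th,round(r['p'],2),np.round(r['box']),np.round(np.nanmedian(W[r['region']],0),3))
print(robot.get_obs())
E
```

```text
top 55.78857088762656 282.35342739282584 216.97597598658606 [ 0.5422223  -0.00659038  0.97128093]
valve_box 0.7 [186. 158. 423. 289.] [0.579 0.089 0.077]
valve_box 0.34 [345. 148. 358. 165.] [ 0.745 -0.152  0.058]
cover 0.61 [294. 164. 419. 267.] [ 0.605 -0.148  0.081]
cover_handle 0.64 [291. 158. 420. 269.] [ 0.603 -0.148  0.081]
wrench 0.88 [314. 276. 383. 289.] [ 0.452 -0.147  0.008]
dropper_a 0.72 [287. 281. 305. 300.] [ 0.434 -0.014  0.06 ]
dropper_a 0.69 [345. 148. 361. 162.] [ 0.745 -0.151  0.059]
beaker 0.56 [147. 184. 181. 213.] [0.649 0.302 0.035]
beaker 0.4 [188. 157. 423. 290.] [0.577 0.085 0.077]
amber_bottle 0.7 [133. 233. 180. 265.] [0.534 0.287 0.114]
jar 0.66 [272. 128. 310. 172.] [ 0.749 -0.002  0.101]
jug 0.68 [442. 178. 500. 215.] [ 0.656 -0.415  0.047]
side 44.57294037668879 284.454088812587 215.72937516929198 [ 0.47522233 -0.76737299  1.04272249]
valve_box 0.96 [213. 156. 368. 358.] [0.578 0.037 0.075]
cover 0.91 [242. 226. 365. 336.] [ 0.603 -0.163  0.079]
cover_handle 0.83 [242. 222. 363. 336.] [ 0.603 -0.163  0.079]
cover_handle 0.34 [322. 365. 361. 420.] [ 0
[... 426 characters left out ...]
e': 1.1, 'q': array([-1.49349716e+00,  5.27539684e-01,  1.43271534e+00, -2.06739692e-05,
        1.18139506e+00, -1.78492994e-01]), 'joint_velocities': array([ 0.00196508,  0.00100833, -0.00119   , -0.00070548, -0.00036185,
       -0.00080227]), 'joint_torque': array([ 9.72356975e-04, -4.40021753e+01, -1.76985544e+01,  6.34273700e-02,
        5.04026189e-02, -2.90220635e-05]), 'position': array([ 0.15815849, -0.60462817,  0.2922191 ]), 'tool_rot': array([ 9.91831938e-01,  1.27551582e-01, -8.09846066e-06, -2.91626902e-05]), 'ft_force': array([ 0.4025972 , -0.34947867,  0.5405106 ]), 'moment': array([ 0.02008077,  0.05246762, -0.0103485 ]), 'grip_force': 0.0, 'grip_width': 0.08648525170812298}
```

View pics/top0.png

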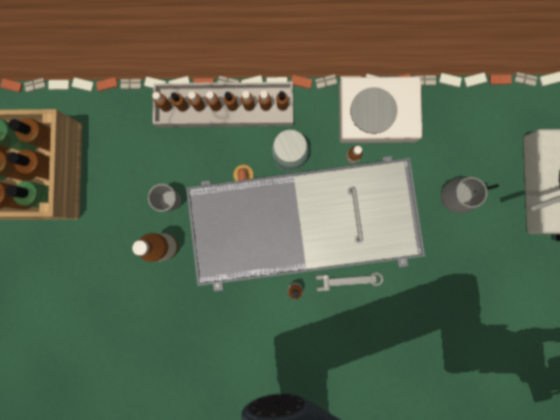

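```bash
python3 - <<'E'
from h import *
for n in('top','side'):
    c=cam(n); W=cloud(c); z=W[...,2]
    m=(z>.066)&(z<.092)&(W[...,0]>.43)&(W[...,0]<.72)&(W[...,1]>-.35)&(W[...,1]<.25)
    k,l,s,_=cv2.connectedComponentsWithStats(m.astype(np.uint8)); i=1+np.argmax(s[1:,4])
    P=W[l==i][:,:2]; r=cv2.minAreaRect((P*1000).astype(np.float32)); print(n,r, cv2.boxPoints(r))
    m2=(z>.095)&(z<.125)&(W[...,0]>.5)&(W[...,0]<.7)&(W[...,1]>-.3)&(W[...,1]<.2)
    P=W[m2]; print('handle',len(P),P.mean(0),np.percentile(P[:,2],[10,50,95]),cv2.minAreaRect((P[:,:2]*1000).astype(np.float32)))
E
```

```text
top ((590.5408935546875, -34.83447265625), (220.35545349121094, 509.81597900390625), 7.353890419006348) [[ 448.64188  203.8743 ]
 [ 513.897   -301.7482 ]
 [ 732.43994 -273.54324]
 [ 667.1848   232.07925]]
handle 255 [ 0.60441621 -0.14858957  0.11034852] [0.10769234 0.11053217 0.11329261] ((604.5726318359375, -149.05348205566406), (117.02692413330078, 10.034004211425781), 7.6026811599731445)
side ((589.973388671875, -33.560516357421875), (221.54808044433594, 513.6679077148438), 7.234201908111572) [[ 447.73923  207.2797 ]
 [ 512.4231  -302.29926]
 [ 732.2075  -274.40073]
 [ 667.5237   235.17822]]
handle 263 [ 0.60245868 -0.1513221   0.1077795 ] [0.10387974 0.1082953  0.11179234] ((603.8633422851562, -150.11756896972656), (119.01139068603516, 12.672650337219238), 6.864978790283203)
```

```bash
cat >> h.py <<'E'
from scipy.spatial.transform import Rotation as Ro
BO=np.array([.5903,-.0343]); TH=np.radians(7.35)
def b2w(x,y): return BO+[x*np.cos(TH)-y*np.sin(TH), x*np.sin(TH)+y*np.cos(TH)]
def w2b(p):
    d=np.array(p[:2])-BO; return np.array([d[0]*np.cos(TH)+d[1]*np.sin(TH),-d[0]*np.sin(TH)+d[1]*np.cos(TH)])
def down(yaw): # tool down, tool x at world yaw (deg)
    return Ro.from_euler('z',yaw,degrees=True)*Ro.from_euler('x',180,degrees=True)
def rows(bx,by,z,yawb,N):
    "constant row, repeated N times, from present pose to box-frame target"
    o=robot.get_obs(); R0=Ro.from_quat(o['tool_rot']); T=down(yawb+np.degrees(TH))
    w=(R0.inv()*T).as_rotvec()/N; S=sum(Ro.from_rotvec(w*k).as_matrix() for k in range(N))
    d=np.linalg.solve(S,R0.inv().apply(np.r_[b2w(bx,by),z]-o['position']))
    print('t',o['time'],'N',N,'shift',np.round(d*1000,1),'turn',np.round(np.degrees(w),2))
E
python3 -c "
from h import *
rows(0,-.152,.25,90,13)"
```

```text
t 1.2 N 13 shift [51.   8.9  3.3] turn [ 0.   -0.   -6.36]
```

Emit:
send_rows(deltas="51 8.9 3.3 0 0 -6.36 0;51 8.9 3.3 0 0 -6.36 0;51 8.9 3.3 0 0 -6.36 0;51 8.9 3.3 0 0 -6.36 0;51 8.9 3.3 0 0 -6.36 0;51 8.9 3.3 0 0 -6.36 0;51 8.9 3.3 0 0 -6.36 0;51 8.9 3.3 0 0 -6.36 0;51 8.9 3.3 0 0 -6.36 0;51 8.9 3.3 0 0 -6.36 0")

```text
time: 2.45
position: [0.57, -0.3328, 0.2591]
tool_rot: [0.775, 0.632, 0.0, 0.0]
ft_force: [0.5, 0.2, 0.3]
grip_width: 0.0015
grip_force: 0.0
```

Emit:
send_rows(deltas="51 8.9 3.3 0 0 -6.36 0;51 8.9 3.3 0 0 -6.36 0;51 8.9 3.3 0 0 -6.36 0;0 0 0 0 0 0 0;0 0 0 0 0 0 0")

```text
time: 3.08
position: [0.6099, -0.1851, 0.2495]
tool_rot: [0.66, 0.751, -0.0, 0.0]
ft_force: [-0.4, -0.3, 0.4]
grip_width: 0.0005
grip_force: 0.0
```

```bash
python3 -c "
from h import *
o=robot.get_obs();print(o['position'],w2b(o['position']),o['grip_width'],o['ft_force'])
rows(0,-.152,.159,90,3)"
```

```text
[ 0.60987828 -0.18509676  0.24950987] [ 1.25953618e-04 -1.52062344e-01] 0.00046683280596069226 [-0.37776296 -0.25728981  0.42610825]
t 3.075 N 3 shift [ 0.  -0.  30.2] turn [ 0.01  0.02 -0.  ]
```

Emit:
send_rows(deltas="0 0 30 0 0 0 0;0 0 30 0 0 0 0;0 0 20 0 0 0 0;0 0 10 0 0 0 0;0 0 0 0 0 0 0;10 0 0 0 0 0 0;10 0 0 0 0 0 0;10 0 0 0 0 0 0;10 0 0 0 0 0 0;10 0 0 0 0 0 0")

```text
time: 4.32
position: [0.604, -0.1355, 0.1602]
tool_rot: [0.66, 0.751, 0.0, 0.002]
ft_force: [0.5, -5.4, 2.2]
grip_width: 0.0006
grip_force: 2.7
```

Emit:
send_rows(deltas="15 0 0 0 0 0 0;18 0 0 0 0 0 0;18 0 0 0 0 0 0;18 0 0 0 0 0 0;18 0 0 0 0 0 0;18 0 0 0 0 0 0;18 0 0 0 0 0 0;18 0 0 0 0 0 0;15 0 0 0 0 0 0;12 0 0 0 0 0 0")

```text
time: 5.58
position: [0.5831, 0.0304, 0.1608]
tool_rot: [0.66, 0.751, -0.0, 0.003]
ft_force: [0.6, -8.7, 5.8]
grip_width: 0.0007
grip_force: 4.7
```

```bash
python3 -c "
from h import *
o=robot.get_obs();print(o['position'],w2b(o['position']),o['ft_force'])
c=cam('top','t1.png')"
```

```text
[0.58306917 0.03037778 0.1607536 ] [0.00110282 0.06507137] [ 0.6418457  -8.69628104  5.81973621]
```

View pics/t1.png

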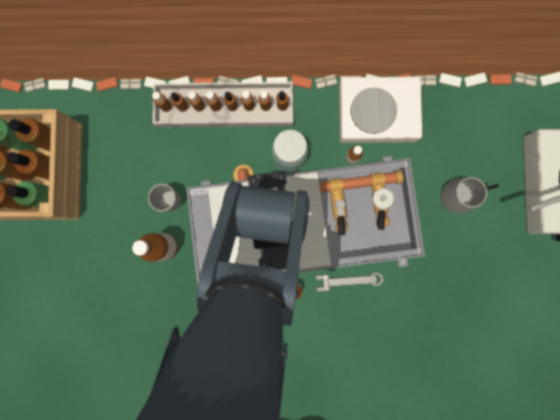

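Emit:
send_rows(deltas="10 0 0 0 0 0 0;10 0 0 0 0 0 0;10 0 0 0 0 0 0;8 0 0 0 0 0 0;5 0 0 0 0 0 0;4 0 0 0 0 0 0;3 0 0 0 0 0 0")

```text
time: 6.5
position: [0.5755, 0.0759, 0.1601]
tool_rot: [0.658, 0.753, -0.004, 0.004]
ft_force: [-0.5, -28.0, 5.9]
grip_width: 0.0004
grip_force: 14.0
```

```bash
python3 -c "
from h import *
o=robot.get_obs();print(o['position'],w2b(o['position']),o['ft_force'])
W=cloud(cam('side'));z=W[...,2]
B=(W[...,:2]-BO)@np.array([[np.cos(TH),-np.sin(TH)],[np.sin(TH),np.cos(TH)]])
m=(z>.072)&(z<.084)&(abs(B[...,0])<.085)&(B[...,1]<.12)&(B[...,1]>-.05)
y=B[...,1][m];print(m.sum(),np.percentile(y,[0,2,5,10]),np.percentile(z[m&(B[...,1]>.03)],[10,50,90]) if 1 else 0)"
```

```text
[0.57547713 0.07586183 0.16011217] [-0.00060805  0.11115294] [ -0.52686774 -28.00884169   5.88035861]
2681 [-0.00308733 -0.00035454  0.0011783   0.00571436] [0.07767169 0.0801104  0.08232791]
```

Emit:
send_rows(deltas="-6 0 0 0 0 0 0;-14 0 0 0 0 0 0;0 0 -30 0 0 0 0;0 0 -40 0 0 0 0;0 0 -20 0 0 0 0;0 0 0 0 0 0 0")

```text
time: 7.3
position: [0.5782, 0.0616, 0.2505]
tool_rot: [0.66, 0.751, 0.001, 0.001]
ft_force: [0.8, 0.1, -0.1]
grip_width: 0.0004
grip_force: 0.0
```

```bash
python3 - <<'E'
from h import *
M=np.array([[np.cos(TH),-np.sin(TH)],[np.sin(TH),np.cos(TH)]])
for n in('top','side'):
    c=cam(n); W=cloud(c);z=W[...,2]; B=(W[...,:2]-BO)@M
    cv2.imwrite('pics/c_%s.png'%n,cv2.resize(c['image'][150:300,300:440] if n=='top' else c['image'][220:350,230:380],None,fx=4,fy=4,interpolation=cv2.INTER_CUBIC)[:,:,::-1])
    m=(z>.045)&(z<.07)&(abs(B[...,0])<.085)&(B[...,1]<-.01)&(B[...,1]>-.24)
    for nm,lo,hi in(('tag',-.235,-.14),('plain',-.14,-.03)):
        k=m&(B[...,1]>lo)&(B[...,1]<hi); hub=np.array([.03,-.187 if nm=='tag' else -.088])
        d=B[k]-hub; r=np.hypot(*d.T); s=(r>.035)&(r<.075)
        a=np.arctan2(d[s,1],-d[s,0]); print(n,nm,k.sum(),s.sum(),np.median(a),'rmax',r[s].max(), 'hub',d[(r<.024)].mean(0), z[k][s].mean())
    t=m&(z>.058)&(np.hypot(B[...,0]-.03,B[...,1]+.187)<.03)&(c['image'].min(-1)>100)
    print('tag centre',t.sum(),B[t].mean(0))
    for p in(proj(c,np.r_[b2w(.03,-.187),.056]),proj(c,np.r_[b2w(.03,-.088),.056])): print(p)
E
```

```text
top tag 657 274 0.1879899006870635 rmax 0.07185642090230637 hub [-0.00038522  0.0004086 ] 0.05397417432629724
top plain 500 268 0.06593169282058939 rmax 0.07429853185743301 hub [-0.00012612  0.00095298] 0.053819609960736314
tag centre 323 [ 0.02905691 -0.18657271]
[382.07952623 197.91726654]
[339.43721704 203.55263805]
side tag 601 211 0.12221925945335824 rmax 0.07252047881523449 hub [-0.00190234 -0.00112877] 0.05523700009023278
side plain 412 199 -0.016340853199342406 rmax 0.07270915829849742 hub [-0.00334029 -0.00304206] 0.05526686409973913
tag centre 307 [ 0.02818963 -0.18766686]
[320.4402814  303.93460441]
[307.05416545 267.63891192]
```

View pics/c_top.png

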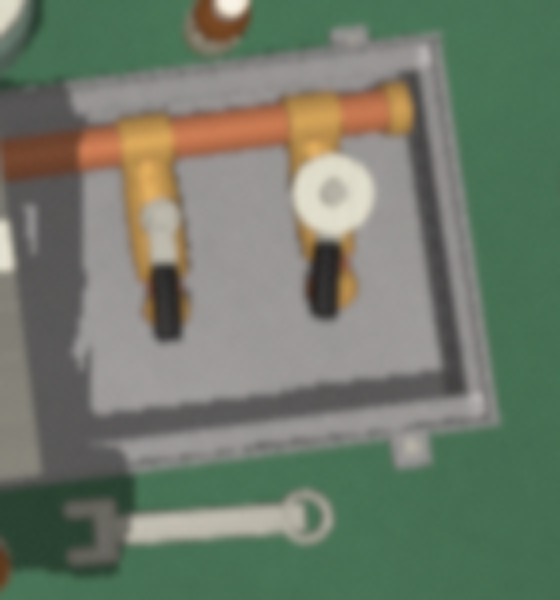

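```bash
python3 -c "
from h import *
rows(-.019,-.2116,.17,98.6,7)"
```

```text
t 7.4 N 7 shift [-43.8  -5.4  11.2] turn [-0.02 -0.01 -1.23]
```

Emit:
send_rows(deltas="-43.8 -5.4 11.2 0 0 -1.23 0;-43.8 -5.4 11.2 0 0 -1.23 0;-43.8 -5.4 11.2 0 0 -1.23 0;-43.8 -5.4 11.2 0 0 -1.23 0;-43.8 -5.4 11.2 0 0 -1.23 0;-43.8 -5.4 11.2 0 0 -1.23 0;-43.8 -5.4 11.2 0 0 -1.23 0;0 0 0 0 0 0 0;0 0 0 0 0 0 0")

```text
time: 8.52
position: [0.5984, -0.2458, 0.1692]
tool_rot: [0.602, 0.798, 0.0, -0.002]
ft_force: [0.0, 1.3, -0.3]
grip_width: 0.0004
grip_force: 0.0
```

```bash
python3 -c "
from h import *
rows(-.019,-.2116,.122,98.6,3)"
```

```text
t 8.525 N 3 shift [-0.3  0.  15.7] turn [-0.05 -0.07 -0.01]
```

Emit:
send_rows(deltas="0 0 16 0 0 0 0;0 0 16 0 0 0 0;0 0 15 0 0 0 0;0 0 0 0 0 0 0;9.3 -2.2 0 0 0 10 0;9.3 -2.2 0 0 0 10 0;9.3 -2.2 0 0 0 10 0;0 0 0 0 0 0 0")

```text
time: 9.52
position: [0.5903, -0.2201, 0.1243]
tool_rot: [0.787, 0.616, 0.0, 0.0]
ft_force: [-0.4, -0.7, -1.1]
grip_width: 0.0004
grip_force: 0.4
```

```bash
python3 -c "
from h import *
o=robot.get_obs();print(w2b(o['position']),o['position'],o['ft_force'])
cam('side','s2.png')"
```

```text
[-0.02375132 -0.18423575] [ 0.59031315 -0.22006042  0.12429626] [-0.39602925 -0.67617559 -1.05288459]
```

Emit:
send_rows(deltas="9.3 -2.2 1 0 0 10 0;9.3 -2.2 1 0 0 10 0;9.3 -2.2 0 0 0 10 0")

```text
time: 9.95
position: [0.5956, -0.1934, 0.1228]
tool_rot: [0.921, 0.389, -0.0, 0.001]
ft_force: [-1.4, -3.8, 2.0]
grip_width: 0.0004
grip_force: 1.9
```

```bash
python3 -c "
from h import *
o=robot.get_obs();print(w2b(o['position']),o['position'],o['ft_force'],o['moment'])
c=cam('side'); cv2.imwrite('pics/s3.png',cv2.resize(c['image'][200:360,220:400],None,fx=3.5,fy=3.5)[:,:,::-1])"
```

```text
[-0.01511273 -0.1584545 ] [ 0.59558255 -0.19338588  0.12276852] [-1.39083866 -3.80139364  2.04119746] [-0.74662189  0.16817781 -0.06042807]
```

View pics/s3.png

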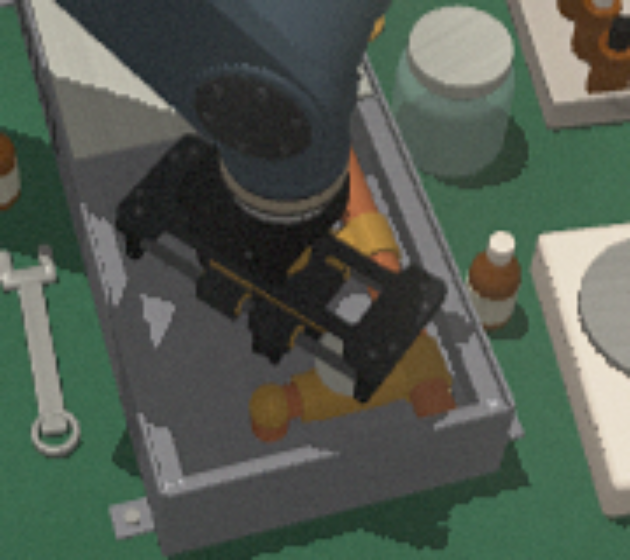

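Emit:
send_rows(deltas="9.3 -2.2 0 0 0 10 0;9.3 -2.2 0 0 0 10 0;9.3 -2.2 0 0 0 10 0;7.5 -1.6 0 0 0 8 0;2 0 0 0 0 0 0;0 0 0 0 0 0 0")

```text
time: 10.75
position: [0.6174, -0.1682, 0.1218]
tool_rot: [0.997, 0.073, -0.007, -0.0]
ft_force: [-13.4, -7.2, 8.1]
grip_width: 0.0006
grip_force: 6.9
```

```bash
python3 -c "
from h import *
o=robot.get_obs();b=w2b(o['position']);print(b,o['position'],o['ft_force'],np.degrees(Ro.from_quat(o['tool_rot']).as_euler('xyz'))[2]-7.35)"
```

```text
[ 0.00971706 -0.13627522] [ 0.61737092 -0.16821237  0.12180356] [-13.44805363  -7.15967156   8.05169577] 0.9753274626564092
```

Emit:
send_rows(deltas="2 0 0 0 0 0 0;2 0 0 0 0 0 0;0 0 0 0 0 0 0")

```text
time: 11.12
position: [0.6181, -0.1681, 0.1217]
tool_rot: [0.997, 0.073, -0.011, -0.001]
ft_force: [-19.1, -10.3, 12.1]
grip_width: 0.0006
grip_force: 10.6
```

```bash
python3 -c "
from h import *
o=robot.get_obs();b=w2b(o['position']);print(b,o['ft_force'],o['moment'],np.degrees(Ro.from_quat(o['tool_rot']).as_euler('xyz')))
for n in('top','side'):
  c=cam(n); 
  p=proj(c,np.r_[b2w(0.01,-.15),.06]).astype(int); cv2.imwrite('pics/k_%s.png'%n,cv2.resize(c['image'][p[1]-50:p[1]+50,p[0]-60:p[0]+60],None,fx=5,fy=5)[:,:,::-1])"
```

```text
[ 0.0104962  -0.13630291] [-19.09780194 -10.25219149  12.09339071] [-1.67507271  3.44658546 -0.11780574] [-179.82125445    1.23929054    8.3739474 ]
```

View pics/k_side.png

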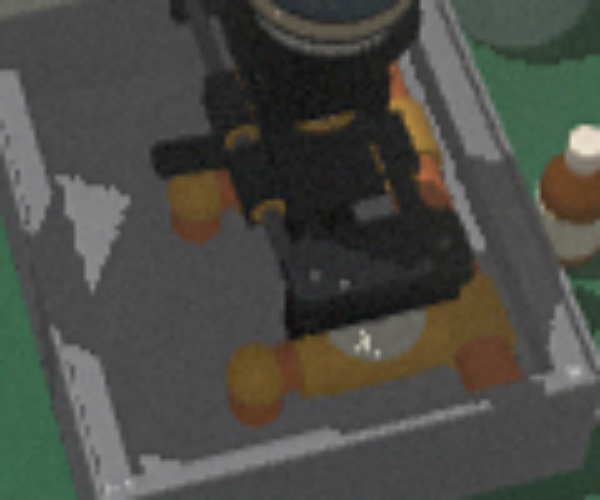

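Emit:
send_rows(deltas="-6 0 0 0 0 0 0;-10 0 0 0 0 0 0;0 0 -30 0 0 0 0;0 0 -40 0 0 0 0;0 0 -40 0 0 0 0;-40 0 -20 0 0 0 0;-50 0 -20 0 0 0 0;-50 0 0 0 0 0 0;0 0 0 0 0 0 0")

```text
time: 12.35
position: [0.4689, -0.1867, 0.2721]
tool_rot: [0.998, 0.07, -0.001, -0.001]
ft_force: [0.6, 0.5, 0.8]
grip_width: 0.0003
grip_force: 0.0
```

```bash
cat > m.py <<'E'
from h import *
M=np.array([[np.cos(TH),-np.sin(TH)],[np.sin(TH),np.cos(TH)]])
for n in('top','side'):
    c=cam(n,'f_%s.png'%n); W=cloud(c);z=W[...,2]; B=(W[...,:2]-BO)@M
    m=(z>.045)&(z<.07)&(B[...,0]<.09)&(B[...,0]>-.09)&(B[...,1]<-.01)&(B[...,1]>-.24)
    for nm,hub in(('tag',[.029,-.187]),('plain',[.029,-.088])):
        d=B-hub; r=np.hypot(d[...,0],d[...,1]); a=np.arctan2(d[...,1],-d[...,0])
        s=m&(r>.04)&(r<.073)&((d[...,1]>.02) if nm=='tag' else (d[...,0]<-.03)); 
        q=d[s]; print(n,nm,s.sum(),np.median(a[s]) if s.any() else 0, q.mean(0) if s.any() else 0)
    k=(z>.072)&(z<.084)&(abs(B[...,0])<.085)&(B[...,1]<.12)&(B[...,1]>-.05)
    h=(z>.095)&(z<.125)&(abs(B[...,0])<.08)&(B[...,1]>0)&(B[...,1]<.2)
    print('cover edge',np.percentile(B[...,1][k],[1,3]) if k.any() else 0,'handle',h.sum(),B[h].mean(0) if h.any() else 0)
E
python3 m.py
```

```text
top tag 134 1.63349267664616 [0.01269257 0.05220921]
top plain 96 0.06820226294076667 [-0.05499586  0.00389256]
cover edge [0.0009735  0.00335742] handle 249 [-0.00065408  0.12446838]
side tag 90 1.5604132119302145 [0.00167953 0.0532832 ]
side plain 105 0.009898197322560516 [-0.05572434  0.00151176]
cover edge [-1.36247751e-03  8.42955536e-05] handle 185 [0.00534359 0.12251724]
```

View pics/f_side.png

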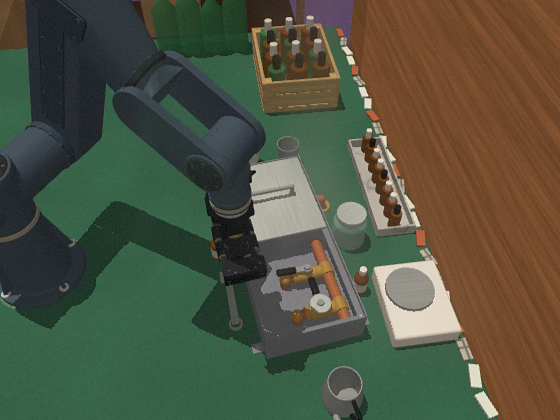

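```bash
cat > m2.py <<'E'
from h import *
for n in('top','side'):
    c=cam(n); W=cloud(c); g=c['image'].max(-1).astype(int)
    h=np.array([.03,-.187])
    for a in (1.4,1.45,1.5,1.54,1.57,1.6):
        s=[]
        for r in np.arange(.032,.070,.003):
            for o in(-.006,-.003,0,.003,.006):
                p=h+r*np.array([-np.cos(a),np.sin(a)])+o*np.array([np.sin(a),np.cos(a)])
                u,v=np.rint(proj(c,np.r_[b2w(*p),.062])).astype(int); s.append(g[v,u])
        print(n,a,np.mean(s),np.max(s))
E
python3 m2.py
python3 - <<'E'
import cv2
im=cv2.imread('pics/f_top.png');cv2.imwrite('pics/ft.png',cv2.resize(im[150:300,300:440],None,fx=4,fy=4,interpolation=cv2.INTER_CUBIC))
E
```

```text
top 1.4 90.43076923076923 145
top 1.45 74.0923076923077 143
top 1.5 58.98461538461538 131
top 1.54 49.44615384615385 95
top 1.57 46.676923076923075 67
top 1.6 47.66153846153846 74
side 1.4 60.13846153846154 133
side 1.45 52.8 127
side 1.5 45.33846153846154 122
side 1.54 44.44615384615385 61
side 1.57 49.03076923076923 91
side 1.6 55.66153846153846 136
```

View pics/ft.png

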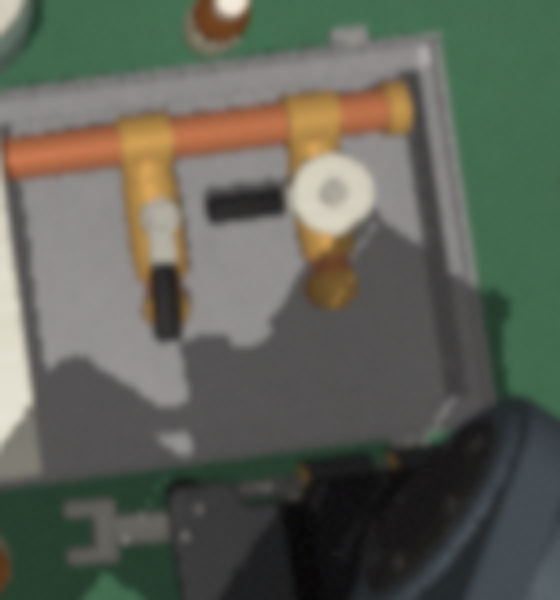

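```bash
python3 -c "
from rig import robot
print(robot.hand_in())"
```

```text
the job is handed in; nothing more can be done
None
```

I pushed the cover fully aside against its end stop, turned the tagged lever to its stop (about 1.57 rad in the images), left the other valve as it was with the things around the box looking undisturbed, and handed the job in with no score returned.

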